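# Eject a fresh leg cap from the bench mould and hold it up in the tongs

## Task

A freshly moulded leg cap is sitting in the bench mould: push the sprung ejector knob all the way in so that the cap slides out onto the landing plate, and let the knob spring back out. Then pick up the sprung tongs, close their jaws on the two sides of the cap and lift it about 10 cm above the plate; the gripper's fingers must never touch the cap itself. Finish while still holding the cap up in the tongs, and leave the tape measure and the sanding block where they lie.

Things in the scene. Friction and masses are not known exactly. Their poses are not given: they have to be found in the camera images.
- mould_mouth (a point): bench mould: aluminium block 76 mm (x) by 60 mm (y), top 67 mm above the bench, on a fixed plywood board 116 mm wide (x), 20 mm thick, from 97 mm along +y to 85 mm along -y of this point. The point is the centre of the square mouth (32 x 31 mm) in the block's front face, 39 mm above the bench; z up, y the way the cap comes out
- ejector_knob (a point): centre of the outer face of the round black ejector knob (34 mm diameter, 14 mm thick) on a rod behind the mould, 39 mm above the bench, 160 mm along -y from the mouth when out. It is pushed along the mould's +y; only bare bench is under it
- ejector (a joint): how far the ejector knob is pushed in: 0 out, 0.055 m fully in (stop). Its spring resists with 5 N at first and 10.5 N fully in and pushes it back out when it is let go
- cap_center (a point): leg cap: grey plastic square cup 30 mm wide (x), 32 mm long (y), 30 mm high, about 22 g, lying on its side; the point is its centre, y points to the closed end. It starts inside the mould, closed end outward, 2 mm behind the mouth. Pushed out fully its centre is about 37 mm along +y from the mouth, 39 mm above the bench, its open end 20 mm clear of the block
- tongs_grip (a point): sprung steel tongs, 110 g, lying flat on the bench; z up, x from the pivot to the jaws. The point is on the centre line midway between the two black rubber grips (56 mm long, 24 mm high, centre 12 mm above the bench), 75 mm ahead of the pivot. Over the outsides of the grips: 57 mm open, 40 mm closed on the cap. The tail loop reaches 106 mm behind this point
- tongs_jaws (a point): point on the tongs' centre line midway between the jaw pads (26 mm long, 24 mm high), 100 mm ahead of tongs_grip; the arms end 12 mm beyond it. Gap between the pads: 68 mm open, 30 mm when the grips are squeezed to 40 mm over their outsides
- tongs_left (a joint): angle by which each arm of the tongs is squeezed (both move alike): 0 open, 0.11 rad closed on the 30 mm cap, 0.16 rad shut. The spring presses outward at the grips with 4 N per arm when open, 8 N closed on the cap
- jaw_left: left rubber jaw pad of the tongs, origin at the middle of its inner face
- jaw_right: right rubber jaw pad of the tongs, origin at the middle of its inner face
- tape_measure: bystander: tape measure 36 x 76 x 70 mm, standing at the right, beyond the ejector knob; origin at its underside
- sanding_block: bystander: sanding block 61 x 115 x 34 mm, lying at the left near the bench's front edge; origin at its underside
- landing_plate (a point): top of the steel landing plate where the ejected cap ends up: 36 mm along +y from the mouth, 24 mm above the bench, axes as mould_mouth. The plate is 60 mm wide (x) and runs 60 mm on along +y from here to a turned-up lip 5 mm high; no side walls

How it is judged:
By the outcome, as a careful person would: the job done as asked, in the order asked, and still so for the second after the job is handed in, while the arm keeps its last pose, push and grip.
It also fails if it takes over 59 s, if anything falls off the work surface, if the arm or the gripper's body presses on something with over 40 N, if the wrist force passes 120 N, or if a joint passes its speed limit or range.

## Robot

A 6-joint arm with a two-finger parallel gripper is mounted at the origin on a cart in front of the work surface, level with it; the furniture and walls round the work are solid. World frame = base frame: x ahead of the robot, y to its left, z up, the work surface at z = 0. Lengths are in m, angles in rad, forces in N, time in s.
With the tool pointing down it reaches from about 0.35 to 0.85 m from the base axis. Payload 8.1 kg.
Tool frame: the origin (TCP) lies at the very end of the fingers, on their centre line; the grasp point (between the pads) lies 19 mm behind it; z points along the fingers, y is the line along which they close (so a half turn about z gives the same grasp; the last joint's range is limited). The gripper opens to 93 mm and grips with 3 to 60 N. Pads are 15 mm wide; open, the fingers measure 128 mm over their backs; the gripper's body (75 mm by 188 mm) begins 65 mm behind the grasp point.
Start: joints at [-1.218, 0.13, 1.488, -0, 1.523, -0.085], TCP at [0.254, -0.543, 0.219] pointing down, gripper open.
Joint ranges: [-2.96, 2.96], [-0.89, 2.26], [0.02, 2.5], [-1.34, 4.48], [0, 2.73], [-2.66, 2.66]. Speed limits (rad/s): [2.39, 2.39, 2.79, 3.14, 3.14, 3.14].

## Interface

Orientations are given as a rotation vector (axis times angle).
In Python, from plant import read_state, eyes, workorder gives the robot as it stands. The module is installed in compiled form; this text tells all that it offers.
- The arm moves only by the tool play_rows, never from a script. Its argument "targets" is one flat list of numbers, 4 for each row, row after row: the shift along the tool's x, y, z in cm, then the turn about the tool's z in degrees. In form: [dx, dy, dz, roll, dx, dy, dz, roll, ...]. A call has 1 to 8 rows; each row is the pose to reach, as a shift and turn from the pose commanded when the call began, along the tool's axes at that moment; what a row does not reach only later rows make up. A row lasts 1/12 s, in which the tool goes at most 41.7 mm and 7.16 degrees, less where a joint would pass 70% of its speed; a pose out of reach is approached as far as the arm can. A call with a gripper value outside its range is refused whole. "grip" is the finger opening in cm, from 0 to 9.3, set as the call begins (left out, the last holds). The fingers move at their own pace and stop on an object; "grip_force" is the grip in N (left out, the last holds). Time passes only in rows, so rows that repeat a pose let the fingers close. It gives the time, the measured TCP pose, the force, the opening and the grip force at its end, in the units of the state.
- read_state(): the state, without advancing time (a new reading comes with each control period).
- eyes.read_camera(name): name is "scene" or "side" or "wrist"; returns a dict with "image" (480x640x3 uint8, red, green, blue), "vfov" (degrees; the focal length in pixels is half the picture's height over the tangent of half this angle, whatever the lens; pixels are square), "cx", "cy" (the principal point, pixels), "k1" (the pictures are not rectified: a ray, as slopes to the right and down, at radius r is drawn at 1 + k1 r^2 times it, then the intrinsics apply), "cam_to_world" (4x4, takes a point from camera to world coordinates); the wrist camera has in their place "T_tool_cam" (4x4, takes a point from camera to tool coordinates, whose origin is the TCP and whose axes are the flange's). Camera axes: x right, y up, looking along -z (the intrinsics and any distortion apply to the point x, -y, -z); pixel columns grow to the right and rows downward; lengths in m; the calibration is good to about 2 mm. A picture is of the moment at which its call begins: read the wrist's pose just before it. There is no depth.
- workorder.close_job(): hands the job in; it is judged then, once.
The state is a dict: "t": time; "q": joint angles; "dq": joint speeds; "joint_torque": joint torques, N m; "tool_pos": TCP position; "orientation": TCP orientation; "force": force on the tool from outside, world axes, zero at the start; "wrist_torque": the same for the moment, N m; "opening": finger opening in m; "gripper_force": force on a finger pad.
Only numpy, scipy, OpenCV 4.12 (cv2) and the standard library are available. Lean on these libraries where they do the work, as an engineer would, in place of code of your own. Each camera call takes 0.05 s, during which the arm holds its last target. There are 200 camera calls.

## Working session

There is one attempt and no reset: what is moved stays moved. The work goes in short steps, Python scripts to look and compute and a tool call to move; the robot and the scene stay as the last step left them, time stands still between calls to the robot, and variables do not carry over. Pictures are saved under pics/ and viewed, at most 12 in all, crops included, and the job is handed in when it is done.

Besides the shell and the picture viewer there is one more tool, called after ">>>" as a command line: name --argument value ..., lists and objects as JSON in quotes. play_rows: Moves the arm, as the interface text tells. Its arguments: {"type":"object","properties":{"targets":{"type":"array"},"grip":{"type":"number"},"grip_force":{"type":"number"}},"required":["targets"]}

```bash
mkdir -p pics; cat > h.py <<'E'
import numpy as np, cv2
from scipy.spatial.transform import Rotation as R
from plant import read_state, eyes, workorder
def cam(n):
    s=read_state(); c=eyes.read_camera(n)
    if n=='wrist':
        T=np.eye(4); T[:3,:3]=R.from_rotvec(s['orientation']).as_matrix(); T[:3,3]=s['tool_pos']
        c['cam_to_world']=T@np.array(c['T_tool_cam'])
    c['M']=np.array(c['cam_to_world']); c['f']=240/np.tan(np.radians(c['vfov'])/2)
    return c
def ray(c,u,v):
    d=np.array([(u-c['cx'])/c['f'],(v-c['cy'])/c['f']]); p=d.copy()
    for _ in range(30): p=d/(1+c['k1']*(p@p))
    w=c['M'][:3,:3]@np.array([p[0],-p[1],-1]); return c['M'][:3,3],w
def onz(c,u,v,z):
    o,w=ray(c,u,v); return o+w*(z-o[2])/w[2]
def proj(c,P):
    q=np.linalg.inv(c['M'])@np.append(P,1); a=np.array([q[0],-q[1]])/-q[2]
    a=a*(1+c['k1']*(a@a)); return a*c['f']+[c['cx'],c['cy']]
def save(c,n): cv2.imwrite('pics/'+n,c['image'][:,:,::-1])
def load(n):
    import pickle; return pickle.load(open(n,'rb'))
def keep(c,n):
    import pickle; pickle.dump(c,open(n,'wb'))
E
python3 - <<'E'
from h import *
np.set_printoptions(precision=4,suppress=True)
print(read_state())
for n in ['scene','side','wrist']:
    c=cam(n); save(c,n+'0.png'); keep(c,n+'0.pkl'); print(n,c['vfov'],c['k1'],c['M'])
E
```

```text
{'t': 0.0, 'q': array([-1.2184,  0.1311,  1.4893,  0.    ,  1.523 , -0.0854]), 'dq': array([-0.0005, -0.0003, -0.0006,  0.0006,  0.0004,  0.0018]), 'joint_torque': array([  0.0011, -55.9833, -49.1763,   0.0769,   0.0353,  -0.0002]), 'tool_pos': array([ 0.2542, -0.5429,  0.2176]), 'orientation': array([-3.0648, -0.6818,  0.0003]), 'force': array([ 0.628 ,  0.6279, -0.1509]), 'wrist_torque': array([ 0.0118, -0.0481,  0.0029]), 'gripper_force': 0.0, 'opening': 0.09286561676077122}
scene 52.1145545863165 -0.07414647942453383 [[-0.8415  0.282  -0.4609 -0.2139]
 [-0.5399 -0.4726  0.6965  1.0745]
 [-0.0214  0.8349  0.55    0.9281]
 [ 0.      0.      0.      1.    ]]
side 42.35521919676498 -0.21827682961217842 [[-0.9576  0.144  -0.2496  0.1347]
 [-0.2879 -0.4412  0.8499  1.2849]
 [ 0.0123  0.8858  0.464   0.7623]
 [ 0.      0.      0.      1.    ]]
wrist 60.32624578185686 -0.0013218396328198367 [[ 0.4246  0.8682  0.2569  0.325 ]
 [-0.9054  0.4078  0.1184 -0.5084]
 [-0.002  -0.2828  0.9592  0.3844]
 [ 0.      0.      0.      1.    ]]
```

View pics/scene0.png

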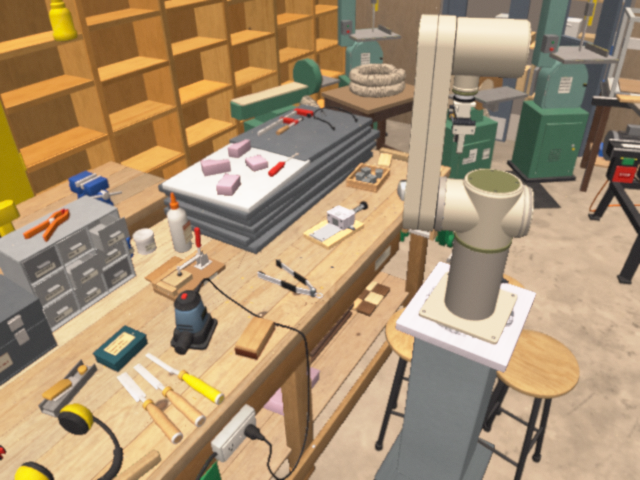

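View pics/side0.png

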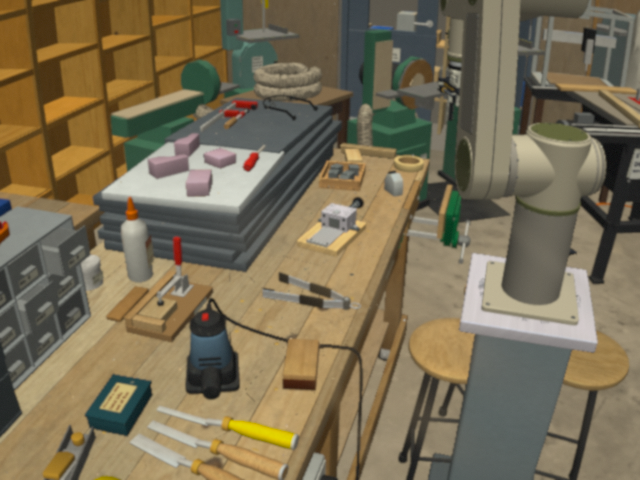

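The scene view shows the mould at (342,215), the knob at (362,206), and the tongs at (285,280) with the pivot at about (312,293). The side view shows the mould at (337,222), the knob at (358,203), the tongs at (262–358, 275–307), the sanding block at (300,362) and the tape measure at (394,183).

```bash
python3 - <<'E'
from h import *
a=load('side0.pkl')['image'][165:315,255:415]; b=load('scene0.pkl')['image'][185:305,250:378]
A=cv2.resize(a,None,fx=5,fy=4*1.25*0+5,interpolation=cv2.INTER_CUBIC)[:,:,::-1]
A=cv2.resize(a,None,fx=2.45,fy=2.45,interpolation=2)[:,:,::-1]
B=cv2.resize(b,None,fx=3.1,fy=3.1,interpolation=2)[:,:,::-1]
im=np.zeros((400,800,3),np.uint8); im[:A.shape[0],:A.shape[1]]=A; im[:B.shape[0],400:400+B.shape[1]]=B[:,:400]
cv2.imwrite('pics/crop.png',im)
s,c=load('side0.pkl'),load('scene0.pkl')
for n,k,pts in [('side',s,dict(knob=(358,203,.039),mould=(337,215,.067),piv=(352,305,.012),sand=(300,362,.034),tape=(394,183,.035))),('scene',c,dict(knob=(362,206,.039),mould=(342,213,.067),piv=(312,293,.012)))]:
    for m,(u,v,z) in pts.items(): print(n,m,onz(k,u,v,z).round(3))
E
```

```text
side knob [ 0.481 -0.279  0.039]
side mould [ 0.502 -0.127  0.067]
side piv [0.381 0.188 0.012]
side sand [0.419 0.434 0.034]
side tape [ 0.413 -0.469  0.035]
scene knob [ 0.486 -0.272  0.039]
scene mould [ 0.5   -0.155  0.067]
scene piv [0.397 0.191 0.012]
```

View pics/crop.png

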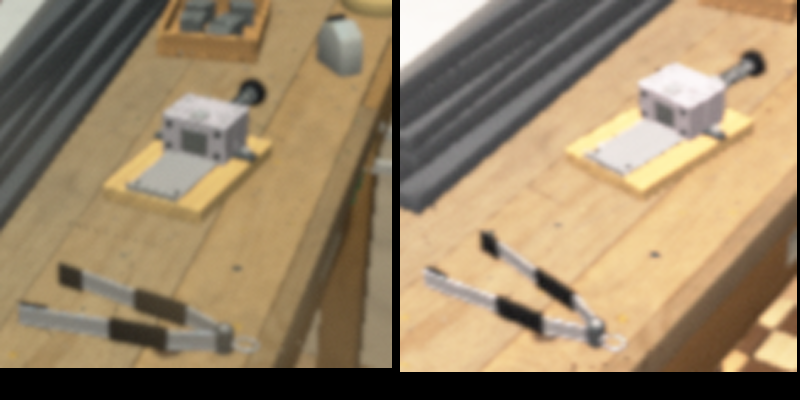

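View pics/wrist0.png

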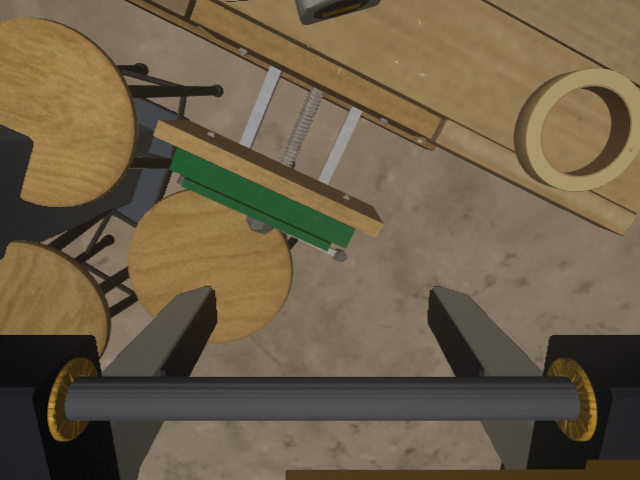

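The wrist view is off the bench and shows only the vise. In the crop the knob is clear at the upper right of the mould, and the tongs have their pivot at lower right and open jaws at left. I'll measure the tongs direction roughly while moving over the knob.

>>> play_rows --targets '[3.8,-1.5,-3,-7,7.6,-3,-3,-14,11.4,-4.5,-3,-21,15.2,-6,-3,-28,19,-7.5,-3,-35,22.8,-9,-3,-42,26.6,-10.5,-3,-49,30.5,-12,-3,-56]' --grip 0 --grip_force 30

```text
t: 0.82
tool_pos: [0.4787, -0.3056, 0.2485]
orientation: [-2.381, -2.049, 0.0]
force: [1.3, -0.6, -0.2]
opening: 0.044
gripper_force: 0.0
```

>>> play_rows --targets '[0,0,0,0,0,0,0,0,0,0,0,0]'

```text
t: 1.07
tool_pos: [0.4776, -0.3074, 0.2483]
orientation: [-2.387, -2.041, 0.001]
force: [-1.3, -0.5, -0.4]
opening: 0.0245
gripper_force: 0.0
```

```bash
python3 - <<'E'
from h import *
s=read_state(); print(s['t'],s['tool_pos'],R.from_rotvec(s['orientation']).as_matrix()[:,0],s['force'])
c=cam('wrist'); save(c,'w1.png'); keep(c,'w1.pkl')
for n,o,k,p in [('side',(255,165),2.45,[(20,312),(68,272),(224,340),(160,303),(138,332)]),('scene',(250,185),3.1,[(428-400,272),(489-400,242),(597-400,330),(555-400,287),(520-400,313)])]:
    a=load(n+'0.pkl')
    print(n,[onz(a,o[0]+x/k,o[1]+y/k,.018).round(3) for x,y in p])
E
```

```text
1.0667 [ 0.47762432 -0.30736792  0.24827672] [ 1.55364523e-01  9.87857201e-01 -1.27587393e-04] [-1.33926352 -0.46082113 -0.3667502 ]
side [array([0.579, 0.209, 0.018]), array([0.561, 0.129, 0.018]), array([0.391, 0.196, 0.018]), array([0.463, 0.155, 0.018]), array([0.467, 0.207, 0.018])]
scene [array([0.58 , 0.202, 0.018]), array([0.558, 0.132, 0.018]), array([0.393, 0.189, 0.018]), array([0.461, 0.157, 0.018]), array([0.467, 0.206, 0.018])]
```

View pics/w1.png

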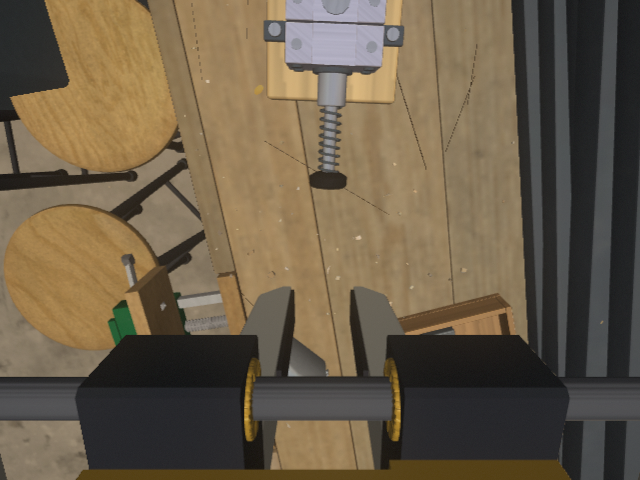

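The wrist view shows the knob at (328,180), its rod going up to the block's rear edge, (286,70)–(383,72), and the board's rear edge, (268,98)–(392,103). The tongs (from both views) have their pivot at (0.392,0.193) and point at about -8°.

```bash
python3 - <<'E'
from h import *
c=load('w1.pkl'); im=c['image']
m=(im.max(2)<60).astype(np.uint8); m[:, :300]=0; m[:,360:]=0; m[:160]=0; m[205:]=0
n,l,st,ce=cv2.connectedComponentsWithStats(m); i=1+np.argmax(st[1:,4]); print(st[i],ce[i])
x,y,w,h,_=st[i]
print('knob ctr',onz(c,*ce[i],.039), 'outer@.056',onz(c,ce[i][0],y+h,.056),'@.039',onz(c,ce[i][0],y+h,.039), 'L,R',onz(c,x,ce[i][1],.039),onz(c,x+w,ce[i][1],.039))
for a,b,z in [((286,69),(383,71),.067),((268,98),(392,103),.02),((332,75),(327,175),.039),((266,98),(275,10),.02),((392,103),(402,10),.02)]:
    A,B=onz(c,*a,z),onz(c,*b,z); print(A.round(4),B.round(4),np.degrees(np.arctan2(B[1]-A[1],B[0]-A[0])).round(1))
E
```

```text
[310 171  36  18 540] [327.60185185 180.03518519]
knob ctr [ 0.48567064 -0.28184665  0.039     ] outer@.056 [ 0.48465535 -0.28716366  0.056     ] @.039 [ 0.48443343 -0.28995689  0.039     ] L,R [ 0.4698457  -0.27937259  0.039     ] [ 0.50220967 -0.28443206  0.039     ]
[ 0.4669 -0.1869  0.067 ] [ 0.5417 -0.2001  0.067 ] -10.0
[ 0.4434 -0.2028  0.02  ] [ 0.5538 -0.2245  0.02  ] -11.1
[ 0.5028 -0.1943  0.039 ] [ 0.4858 -0.2773  0.039 ] -101.6
[ 0.4416 -0.2025  0.02  ] [ 0.4629 -0.1336  0.02  ] 72.8
[ 0.5538 -0.2245  0.02  ] [ 0.5704 -0.1505  0.02  ] 77.4
```

>>> play_rows --targets '[-0.8,0.3,4,1.5,-0.8,0.3,8,1.5,-0.8,0.3,12,1.5,-0.8,0.3,16,1.5,-0.8,0.3,20,1.5,-0.8,0.3,22.6,1.5,-0.8,0.3,22.6,1.5,-0.8,0.3,22.6,1.5]'

```text
t: 1.78
tool_pos: [0.4774, -0.316, 0.0214]
orientation: [-2.414, -2.005, 0.002]
force: [-0.5, 0.5, 1.2]
opening: 0.0005
gripper_force: 0.0
```

>>> play_rows --targets '[0.8,0,0,0,1.5,0,0,0,2.2,0,0,0,3.0,0,0,0,3.8,0,0,0,4.6,0,0,0,5.2,0,0,0,5.2,0,0,0]'

```text
t: 2.45
tool_pos: [0.4912, -0.2658, 0.0257]
orientation: [2.408, 2.008, 0.0]
force: [-1.3, -8.5, 2.6]
opening: 0.0002
gripper_force: 4.1
```

```bash
python3 - <<'E'
from h import *
s=read_state(); print(s['t'],s['tool_pos'],R.from_rotvec(s['orientation']).as_matrix()[:,0],s['force'])
c=cam('wrist'); keep(c,'w2.pkl'); d=cam('side'); keep(d,'side2.pkl')
im=np.zeros((480,800,3),np.uint8)
im[:300,:400]=cv2.resize(c['image'],(400,300))[:,:,::-1]
im[:,400:]=cv2.resize(d['image'][170:266,290:370],(400,480),interpolation=2)[:,:,::-1]
cv2.imwrite('pics/p2.png',im)
E
```

```text
2.45 [ 0.49118487 -0.26581398  0.02572989] [ 0.17984719  0.98368558 -0.00420376] [-1.28191662 -8.50213325  2.57458025]
```

View pics/p2.png

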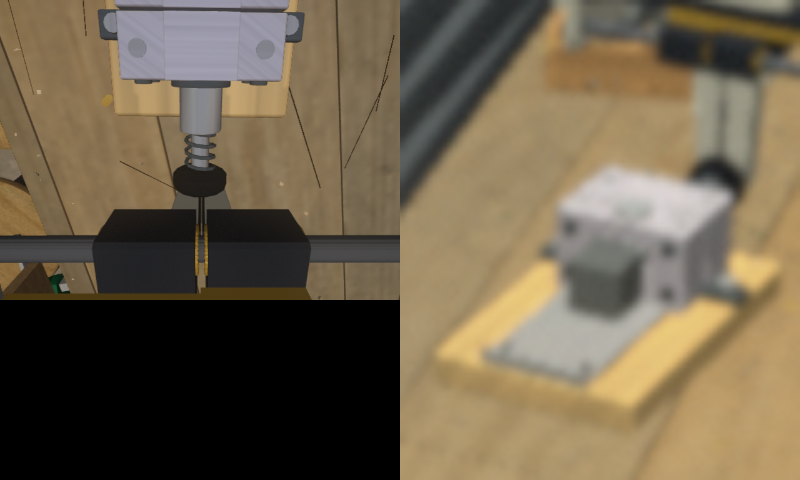

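The wrist view shows the fingers squarely behind the knob. The side view shows the cap about half out. Pushing on.

>>> play_rows --targets '[0.5,0,0,0,1.0,0,0,0,1.5,0,0,0,1.8,0,0,0,2.0,0,0,0,2.0,0,0,0]'

```text
t: 3.05
tool_pos: [0.4948, -0.2472, 0.0257]
orientation: [2.408, 2.006, -0.0]
force: [0.4, -10.0, 1.8]
opening: 0.0006
gripper_force: 5.1
```

>>> play_rows --targets '[0.1,0,0,0,0.2,0,0,0,0.2,0,0,0]'

```text
t: 3.3
tool_pos: [0.4951, -0.2455, 0.0258]
orientation: [2.408, 2.006, -0.0]
force: [0.1, -9.6, 0.4]
opening: 0.0009
gripper_force: 5.2
```

>>> play_rows --targets '[0.15,0,0,0,0.3,0,0,0,0.3,0,0,0]'

```text
t: 3.55
tool_pos: [0.4954, -0.2443, 0.0259]
orientation: [2.406, 2.004, -0.003]
force: [-0.7, -19.0, -0.7]
opening: 0.0005
gripper_force: 9.2
```

>>> play_rows --targets '[0.1,0,0,0,0.2,0,0,0,0.2,0,0,0]'

```text
t: 3.8
tool_pos: [0.4955, -0.2442, 0.0259]
orientation: [2.405, 2.003, -0.006]
force: [-3.2, -27.1, -3.5]
opening: 0.0006
gripper_force: 13.5
```

>>> play_rows --targets '[-1,0,0,0,-3,0,0,0,-5,0,0,0,-7,0,0,0,-8.5,0,0,0,-8.5,0,-4,0,-8.5,0,-8,0,-8.5,0,-12,0]'

```text
t: 4.47
tool_pos: [0.478, -0.3209, 0.1439]
orientation: [-2.413, -2.009, -0.0]
force: [0.5, -1.0, 0.9]
opening: 0.0008
gripper_force: 0.0
```

>>> play_rows --targets '[0,0,-4,0,0,0,-8,0,3,0,-10,0,7,0,-11,0,11,0,-11,0,15,0,-11,0,19,0,-11,0,19,0,-11,0]'

```text
t: 5.13
tool_pos: [0.514, -0.1278, 0.2539]
orientation: [-2.407, -2.018, -0.005]
force: [-0.9, -0.4, -0.9]
opening: 0.0008
gripper_force: 0.0
```

>>> play_rows --targets '[0,0,0,0,0,0,0,0]' --grip 9

```text
t: 5.3
tool_pos: [0.5129, -0.1346, 0.2533]
orientation: [2.412, 2.012, 0.0]
force: [0.0, -0.6, 0.9]
opening: 0.0097
gripper_force: 0.0
```

```bash
python3 - <<'E'
from h import *
s=read_state(); print(s['t'],s['tool_pos'],R.from_rotvec(s['orientation']).as_matrix()[:,0],s['force'])
c=cam('wrist'); save(c,'w3.png'); keep(c,'w3.pkl')
E
```

```text
5.3 [ 0.51294718 -0.13458614  0.2532684 ] [ 1.79336141e-01  9.83787698e-01 -5.59328077e-04] [ 0.03252191 -0.60395561  0.9107701 ]
```

View pics/w3.png

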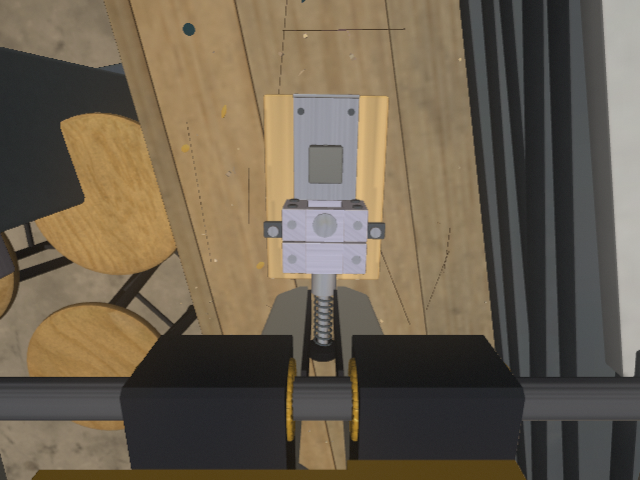

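The cap lies fully out on the plate at (325,164), square to the mould. The knob at (322,350) is back out. I'll compute the cap pose and the move to the tongs.

```bash
python3 - <<'E'
from h import *
c=load('w3.pkl'); im=c['image']
roi=im[138:195,300:352].astype(int)
# cap is greyer/darker & greenish vs bluish plate
d=roi[:,:,2]-roi[:,:,0]; g=roi.sum(2)/3
print('rows d',d[:,25][::4],'g',g[:,25][::4]); 
m=((d<8)&(g<150)).astype(np.uint8)
n,l,st,ce=cv2.connectedComponentsWithStats(m); i=1+np.argmax(st[1:,4]); print(st[i]+[300,138,0,0,0],ce[i]+[300,138])
cn,_=cv2.findContours((l==i).astype(np.uint8),0,2); r=cv2.minAreaRect(cn[0]); print(r)
B=cv2.boxPoints(r)+[300,138]; W=np.array([onz(c,*b,.054) for b in B]); print(W.round(4), W.mean(0))
for k in range(4):
    e=W[(k+1)%4]-W[k]; print(np.linalg.norm(e).round(4),np.degrees(np.arctan2(e[1],e[0])).round(1))
for a,b in [((293,97),(294,190)),((358,97),(356,190)),((265,97),(388,97))]:
    A,Bp=onz(c,*a,.022),onz(c,*b,.022); print(A,Bp,np.degrees(np.arctan2(*(A-Bp)[1::-1])))
E
```

```text
rows d [10  9 -6 -7 -6 -6 -5 -7 -6 -7 -5 -4 10 11 11] g [152.66666667 152.66666667  74.33333333 120.         119.66666667
 118.66666667 119.         118.         117.66666667 116.
 116.         109.33333333 155.33333333 156.         156.        ]
[ 308  144   36   40 1394] [325.28407461 163.75107604]
((25.5, 25.5), (39.0, 35.0), 90.0)
[[ 0.5108 -0.0743  0.054 ]
 [ 0.5406 -0.0797  0.054 ]
 [ 0.535  -0.113   0.054 ]
 [ 0.5045 -0.1075  0.054 ]] [ 0.52271076 -0.0936447   0.054     ]
0.0303 -10.3
0.0338 -99.5
0.0311 169.7
0.0338 79.2
[ 0.50385362 -0.03246801  0.022     ] [ 0.48790902 -0.11627923  0.022     ] 79.22852983006332
[ 0.56214339 -0.04304865  0.022     ] [ 0.54706795 -0.12702274  0.022     ] 79.82239477347298
[ 0.47874577 -0.02790795  0.022     ] [ 0.58905031 -0.04792996  0.022     ] 169.71192593327584
```

>>> play_rows --targets '[4,0,0,-7,8,0,0,-14,12,0,0,-21,16,0,0,-28,20,0,0,-35,24,0,0,-42,27.5,0,0,-49,30.6,0,0,-56]'

```text
t: 6.02
tool_pos: [0.5688, 0.1668, 0.2526]
orientation: [-1.181, -2.911, -0.0]
force: [-1.2, -0.5, 0.2]
opening: 0.0671
gripper_force: 0.0
```

>>> play_rows --targets '[0,0,0,-7,0,0,0,-14,0,0,0,-21,0,0,0,-28,0,0,0,-35,0,0,0,-36,0,0,0,-36,0,0,0,-36]'

```text
t: 6.68
tool_pos: [0.5685, 0.1652, 0.2526]
orientation: [-0.239, -3.132, 0.0]
force: [0.5, 0.0, 0.5]
opening: 0.0899
gripper_force: 0.0
```

```bash
python3 - <<'E'
from h import *
s=read_state(); print(s['t'],s['tool_pos'],R.from_rotvec(s['orientation']).as_matrix()[:,0],s['opening'],s['q'])
c=cam('wrist'); save(c,'w4.png'); keep(c,'w4.pkl')
E
```

```text
6.6833 [0.56848134 0.16517144 0.25257706] [-9.88434887e-01  1.51645825e-01  1.31975767e-04] 0.08990687568639807 [ 1.96194564e-01  9.70913588e-02  1.46255807e+00 -4.26233803e-05
  1.58209912e+00 -1.22236910e+00]
```

View pics/w4.png

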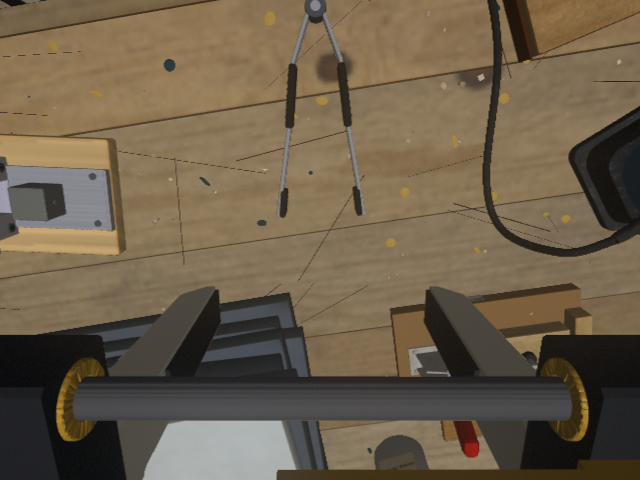

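The tongs are seen whole: pivot at (315,7), grips centred at (292,95) and (345,94), jaws at (283,201) and (359,200).

```bash
python3 - <<'E'
from h import *
c=load('w4.pkl'); im=c['image']; m=(im.max(2)<62).astype(np.uint8)
n,l,st,ce=cv2.connectedComponentsWithStats(m)
G=[]
for i in range(1,n):
    x,y,w,h,a=st[i]
    if 270<x<375 and 55<y<230 and a>100:
        print(st[i],ce[i],onz(c,*ce[i],.02)); G.append(onz(c,*ce[i],.02))
G=sorted(G,key=lambda p:p[0]); g=(G[0]+G[1])/2; j=(G[2]+G[3])/2
pv=onz(c,315,7,.02); print('piv',pv,'grip',g,'jaws',j,np.linalg.norm(j-g),np.linalg.norm(g-pv))
for a,b in[(g,j),(pv,j)]: print(np.degrees(np.arctan2(b[1]-a[1],b[0]-a[0])))
s=read_state(); M=R.from_rotvec(s['orientation']).as_matrix()
print('d tool cm',M.T@(g-s['tool_pos'])*100, 'phi',np.degrees(np.arctan2(M[1,0],M[0,0])))
E
```

```text
[337  62  14  65 504] [343.89484127  93.07142857] [0.4706165  0.20175423 0.02      ]
[286  64  11  64 509] [290.87426326  95.51473477] [0.46539144 0.15357689 0.02      ]
[353 186   9  29 157] [356.99363057 200.36305732] [0.5708436  0.20093901 0.02      ]
[280 188   8  29 166] [283.61445783 202.09638554] [0.56168866 0.12955502 0.02      ]
piv [0.39726294 0.18662207 0.02      ] grip [0.46800397 0.17766556 0.02      ] jaws [0.56626613 0.16524702 0.02      ] 0.09904379079021304 0.07130577216121789
-7.202953396293466
-7.208338653490409
d tool cm [10.10876975 -0.2984306  23.25914947] phi 171.32334182091935
```

>>> play_rows --targets '[3.3,-0.1,2,-1.5,6.7,-0.2,4,-1.5,10.1,-0.3,6,-1.5,10.1,-0.3,10,-1.5,10.1,-0.3,14,-1.5,10.1,-0.3,17,-1.5,10.1,-0.3,19,-1.5,10.1,-0.3,20,-1.5]'

```text
t: 7.4
tool_pos: [0.4654, 0.1772, 0.0493]
orientation: [-0.193, -3.131, 0.002]
force: [-0.0, -0.4, 0.6]
opening: 0.0902
gripper_force: 0.0
```

>>> play_rows --targets '[0,0,1.5,0,0,0,3,0,0,0,4.2,0,0,0,4.9,0,0,0,4.9,0,0,0,4.9,0]'

```text
t: 7.9
tool_pos: [0.468, 0.1779, 0.004]
orientation: [0.19, 3.136, -0.0]
force: [-0.5, -0.2, -0.6]
opening: 0.0896
gripper_force: 0.0
```

>>> play_rows --targets '[0,0,0,0,0,0,0,0,0,0,0,0,0,0,0,0,0,0,0,0,0,0,0,0,0,0,0,0,0,0,0,0]' --grip 5.0 --grip_force 20

```text
t: 8.57
tool_pos: [0.4682, 0.1779, 0.004]
orientation: [0.189, 3.135, 0.0]
force: [0.5, 0.0, 2.6]
opening: 0.0508
gripper_force: 6.2
```

>>> play_rows --targets '[0,0,0,0,0,0,0,0,0,0,0,0,0,0,0,0]'

```text
t: 8.9
tool_pos: [0.4682, 0.178, 0.004]
orientation: [0.189, 3.135, 0.0]
force: [1.6, -2.0, 2.9]
opening: 0.0501
gripper_force: 6.7
```

>>> play_rows --targets '[0,0,-0.7,0,0,0,-2,0,0,0,-4,0,0,0,-7,0,0,0,-10,0,0,0,-12,0,0,0,-12,0,0,0,-12,0]'

```text
t: 9.57
tool_pos: [0.4683, 0.1783, 0.1247]
orientation: [0.189, 3.134, 0.001]
force: [-0.7, 0.3, -0.7]
opening: 0.0505
gripper_force: 5.3
```

```bash
python3 - <<'E'
from h import *
s=read_state(); print(s['t'],s['tool_pos'],s['force'],s['opening'],s['gripper_force'])
c=cam('wrist'); keep(c,'w5.pkl'); d=cam('side'); keep(d,'side5.pkl')
im=np.zeros((480,800,3),np.uint8)
im[:300,:400]=cv2.resize(c['image'],(400,300),interpolation=cv2.INTER_AREA)[:,:,::-1]
im[:,400:]=cv2.resize(d['image'][180:324,240:360],(400,480),interpolation=2)[:,:,::-1]
cv2.imwrite('pics/p5.png',im)
E
```

```text
9.5667 [0.46830668 0.17831516 0.12467465] [-0.69294932  0.29094933 -0.65701043] 0.05053848659041521 5.252405944847851
```

View pics/p5.png

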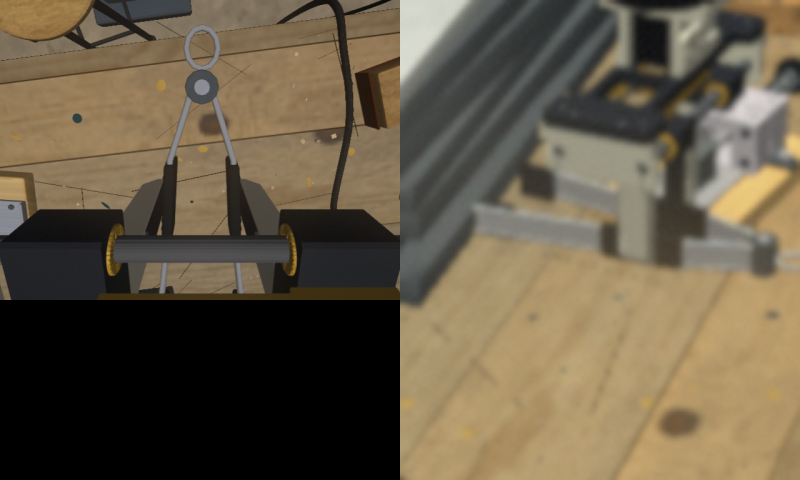

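The tongs are lifted level: pivot at wrist pixel (323,139), arms symmetric between the fingers. I'll check the in-hand offset and the clearance to the sheet stack.

```bash
python3 - <<'E'
from h import *
s=read_state(); M=R.from_rotvec(s['orientation']).as_matrix(); c=load('w5.pkl')
for nm,p in [('piv',(323,139)),('loop',(325,72)),('jawsmid',(321,465))]:
  for z in (.1327,.1427): print(nm,z,(M.T@(onz(c,*p,z)-s['tool_pos'])*1000).round(1))
w=load('w1.pkl'); print('stack foot',onz(w,517,0,0),onz(w,540,300,0)); w=load('w3.pkl'); print(onz(w,463,0,0),onz(w,497,330,0))
w=load('w4.pkl'); print('corner',onz(w,290,293,0),onz(w,290,293,.1))
# stack height: side corner bottom (238,259) , top (222,203)
d=load('side0.pkl'); b=onz(d,238,259,0); print(b,[ (z,proj(d,[b[0],b[1],z]).round(0)) for z in (.05,.1,.15)])
E
```

```text
piv 0.1327 [ 70.7   2.5 -10.5]
piv 0.1427 [ 71.2   2.4 -20.5]
loop 0.1327 [ 94.    3.1 -10.4]
loop 0.1427 [ 93.    3.1 -20.5]
jawsmid 0.1327 [-80.6   1.7 -10.9]
jawsmid 0.1427 [-70.6   1.7 -20.9]
stack foot [ 0.67689523 -0.15446175  0.        ] [ 0.69503348 -0.4529159   0.        ]
[0.67049363 0.02279906 0.        ] [ 0.68061357 -0.3173028   0.        ]
corner [0.66618764 0.1161146  0.        ] [0.6241702  0.13099883 0.1       ]
[0.70533434 0.05890546 0.        ] [(0.05, array([237., 241.])), (0.1, array([236., 223.])), (0.15, array([235., 204.]))]
```

>>> play_rows --targets '[0,0,0,6,0,0,0,13,0,0,0,20,0,0,0,27,0,0,0,34,0,0,0,41,0,0,0,48,0,0,0,55]'

```text
t: 10.33
tool_pos: [0.466, 0.1775, 0.1211]
orientation: [-1.622, -2.686, 0.005]
force: [0.7, -0.3, -1.2]
opening: 0.0503
gripper_force: 5.3
```

>>> play_rows --targets '[0,0,0,7,0,0,0,14,0,0,0,21,0,0,0,28,0,0,0,34,0,0,0,38.5,0,0,0,38.5,0,0,0,38.5]'

```text
t: 11.0
tool_pos: [0.4665, 0.1777, 0.1218]
orientation: [-2.41, -2.013, 0.005]
force: [-0.8, -0.2, -1.8]
opening: 0.0503
gripper_force: 5.3
```

>>> play_rows --targets '[-2,1.3,0,0,-4.5,3,0,0,-7.5,5,0,0,-10.5,7,0,0,-13,8.5,0,0,-15,9.7,0,0,-15.6,10,0,0,-15.6,10,0,0]'

```text
t: 11.67
tool_pos: [0.5377, 0.0049, 0.1228]
orientation: [-2.414, -2.009, 0.002]
force: [-0.9, 0.7, -0.1]
opening: 0.0504
gripper_force: 5.3
```

>>> play_rows --targets '[0,0,0,0,0,0,0,0,0,0,0,0]'

```text
t: 11.92
tool_pos: [0.5374, 0.0078, 0.1234]
orientation: [-2.411, -2.013, 0.0]
force: [0.1, 0.8, -0.7]
opening: 0.0502
gripper_force: 5.3
```

```bash
python3 - <<'E'
from h import *
s=read_state(); M=R.from_rotvec(s['orientation']).as_matrix(); print(s['t'],s['tool_pos'],s['force'],s['opening'],s['gripper_force'],'phi',np.degrees(np.arctan2(M[1,0],M[0,0])))
print('to go cm',M.T@(np.array([.539,.0071,.037])-s['tool_pos'])*100)
c=cam('wrist'); keep(c,'w6.pkl'); d=cam('side'); keep(d,'side6.pkl')
im=np.zeros((600,800,3),np.uint8)
im[:300,:400]=cv2.resize(c['image'],(400,300),interpolation=cv2.INTER_AREA)[:,:,::-1]
e=cam('scene'); keep(e,'scene6.pkl')
im[300:,:400]=cv2.resize(e['image'][180:255,290:390],(400,300),interpolation=2)[:,:,::-1]
im[:,400:]=cv2.resize(d['image'][165:285,285:365],(400,600),interpolation=2)[:,:,::-1]
cv2.imwrite('pics/p6.png',im)
E
```

```text
11.9167 [0.5374318  0.0077792  0.12338998] [ 0.12644947  0.83809495 -0.70397896] 0.050231753372138435 5.2526595304880175 phi 79.7017850986724
to go cm [-0.04132198  0.17176233  8.63888164]
```

View pics/p6.png

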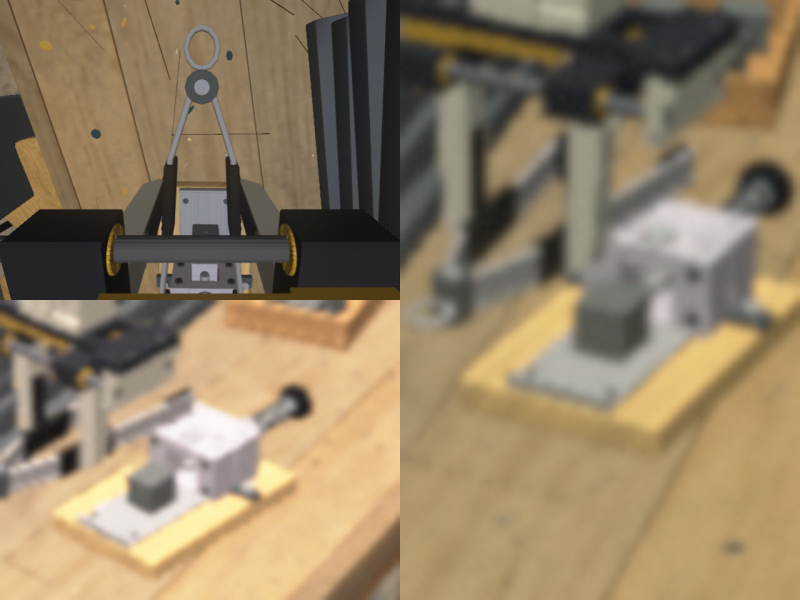

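The wrist view (top left) shows the cap at crop (205,228) between the arms. The side views show the jaws above and around the cap, with the fingers well away from it. Descending.

>>> play_rows --targets '[0,0.15,2,0,0,0.15,4,0,0,0.15,5,0,0,0.15,5.8,0,0,0.15,5.8,0,0,0.15,5.8,0]'

```text
t: 12.57
tool_pos: [0.5393, 0.0063, 0.0657]
orientation: [-2.413, -2.011, 0.0]
force: [0.3, 0.3, -0.6]
opening: 0.05
gripper_force: 5.3
```

```bash
python3 - <<'E'
from h import *
s=read_state(); M=R.from_rotvec(s['orientation']).as_matrix(); print(s['t'],s['tool_pos'],s['force'],s['opening'])
print('to go cm',M.T@(np.array([.539,.0071,.037])-s['tool_pos'])*100)
c=cam('wrist'); keep(c,'w7.pkl'); d=cam('side'); keep(d,'side7.pkl')
im=np.zeros((600,800,3),np.uint8)
im[:480,:400]=c['image'][:,130:530][:,:,::-1]
im[:,400:]=cv2.resize(d['image'][185:275,295:355],(400,600),interpolation=2)[:,:,::-1]
cv2.imwrite('pics/p7.png',im)
E
```

```text
12.5667 [0.53933018 0.00634455 0.06573015] [ 0.29738766  0.26834963 -0.63297463] 0.05001855755407922
to go cm [ 0.06838508 -0.0448502   2.87303397]
```

View pics/p7.png

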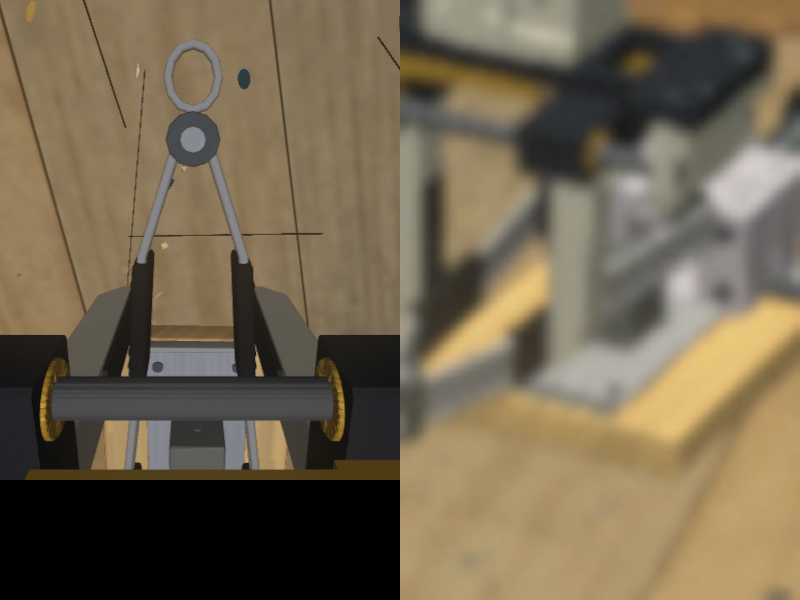

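The cap sits at crop column 197 and the tongs' axis at 192, so I'll shift about 2 mm along +y. The side view shows the jaws straddling the cap. Lowering to jaw height and squeezing.

>>> play_rows --targets '[0,0.2,0.7,0,0,0.2,1.4,0,0,0.2,2,0,0,0.2,2.5,0,0,0.2,2.8,0,0,0.2,2.8,0,0,0.2,2.8,0]'

```text
t: 13.25
tool_pos: [0.5411, 0.0058, 0.0373]
orientation: [-2.414, -2.01, 0.001]
force: [1.5, -0.4, -1.0]
opening: 0.0498
gripper_force: 5.3
```

>>> play_rows --targets '[0,0,0,0,0,0,0,0,0,0,0,0]' --grip 4.3 --grip_force 25

```text
t: 13.5
tool_pos: [0.5417, 0.0058, 0.0381]
orientation: [2.414, 2.01, 0.001]
force: [-1.2, -0.1, -0.7]
opening: 0.0435
gripper_force: 6.7
```

>>> play_rows --targets '[0,0,0,0,0,0,0,0,0,0,0,0,0,0,0,0,0,0,0,0,0,0,0,0]' --grip 3.6 --grip_force 25

```text
t: 14.0
tool_pos: [0.5416, 0.0058, 0.0378]
orientation: [2.414, 2.01, 0.001]
force: [0.8, 0.1, -0.3]
opening: 0.0402
gripper_force: 25.0
```

The grips stopped at 40.2 mm with 25 N, as expected with the cap between the jaws. Lifting.

>>> play_rows --targets '[0,0,-0.5,0,0,0,-1.5,0,0,0,-3,0,0,0,-4.8,0,0,0,-6.6,0,0,0,-8.4,0,0,0,-9.6,0,0,0,-10.1,0]'

```text
t: 14.67
tool_pos: [0.5428, 0.0057, 0.1418]
orientation: [2.412, 2.009, 0.004]
force: [0.6, 0.1, -1.7]
opening: 0.0402
gripper_force: 25.0
```

>>> play_rows --targets '[0,0,0,0,0,0,0,0,0,0,0,0,0,0,0,0]'

```text
t: 15.0
tool_pos: [0.5404, 0.0059, 0.1372]
orientation: [-2.413, -2.009, 0.003]
force: [0.2, -0.6, -1.3]
opening: 0.0402
gripper_force: 25.0
```

```bash
python3 - <<'E'
from h import *
s=read_state(); print(s['t'],s['tool_pos'],s['force'],s['opening'],s['gripper_force'])
d=cam('side'); e=cam('scene'); im=np.zeros((600,800,3),np.uint8)
u,v=proj(d,[.523,-.094,.12]).astype(int); im[:,400:]=cv2.resize(d['image'][v-50:v+70,u-40:u+40],(400,600),interpolation=2)[:,:,::-1]
u,v=proj(e,[.523,-.094,.12]).astype(int); im[:,:400]=cv2.resize(e['image'][v-50:v+70,u-40:u+40],(400,600),interpolation=2)[:,:,::-1]
cv2.imwrite('pics/p8.png',im)
E
```

```text
15.0 [0.54044237 0.00589674 0.1371643 ] [ 0.19340237 -0.5556592  -1.34150273] 0.04022610115474664 24.99321073293686
```

View pics/p8.png

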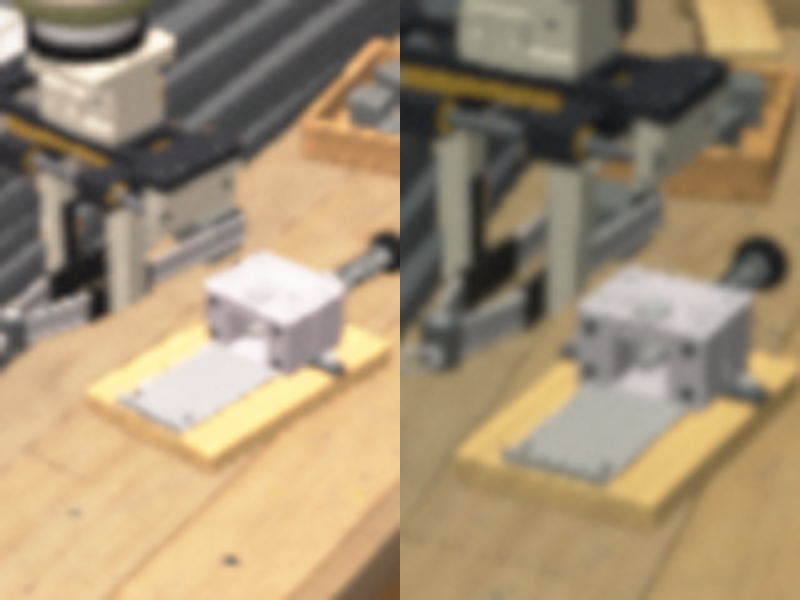

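The plate is empty, the knob is out and the tongs are level. The jaws stand at the expected 40.2 mm squeeze, so the cap is held between them about 10 cm up. Handing in.

```bash
python3 -c "
from h import *
s=read_state(); print(s['tool_pos'],s['opening'],np.abs(s['dq']).max()); print(workorder.close_job())"
```

```text
[0.54069596 0.00587253 0.13750214] 0.03984504582881385 0.003516368282782941
the job is handed in; nothing more can be done
None
```

The job is handed in: the ejector was pushed fully in and sprang back out, and the tongs are holding the cap about 10 cm above the plate. The final pictures don't show the cap itself (an arm of the tongs hides it); I know it is held because the plate is empty and the grips are stopped at the closed-on-cap width. I never moved the tape measure or the sanding block. It took about 15 s of the 59 s allowed.

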